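# Clamp a bearing housing in the cam-lock vice

### The job

A bearing housing lies loose on the bed of the green quick-action vice, whose sliding jaw has been left locked open. Swing the red-knobbed cam lever back to free the jaw, slide the jaw up until it has pushed the housing fully home in the fixed vee jaw and no gap is left, then swing the lever fully forward to lock the jaw. Keep the housing flat on the bed and do not disturb the grease pot, the caliper or the yellow screwdriver.

Things in the scene. Friction and masses are not known exactly. Their poses are not given: they have to be found in the camera images.
- vice: Green low bench vice, bolted down, 340 mm long, 130 mm wide; bed top 22 mm above the bench. Origin: centre of the bed's underside. Its x axis runs along the slide towards the fixed vee jaw, z up, y to the side where the cam lever is. The fixed jaw (top 58 to 64 mm above the bench) stands at x = +105 to +166 mm. The bed and the steel vee faces are ground and oiled (friction about 0.2).
- seat (a point): Point on the bed top where the housing's axis stands when it is home in the fixed vee jaw (vice x = +50 mm, y = 0, 22 mm above the bench).
- jaw (a joint): Travel of the sliding vee jaw along the vice's x, in m: 0 = fully back, 0.075 = far end of the slide; with the housing home between the vees it stops at about 0.060. When free it needs about 5 N, plus 2 to 3 N when it pushes the housing. When locked a brake shoe holds it against pushes up to about 35 N.
- jaw_back (a point): Centre of the black push pad on the upright back face of the sliding jaw, 46 mm above the bench; moves with the jaw. The pad is 60 mm wide and 26 mm high, its face looks along the vice's -x; the jaw's carriage is 94 mm wide there, its top 67 to 74 mm above the bench. Behind it the bed is bare.
- lever (a joint): Angle of the cam lever in rad. 0 = free (end stop): it leans 35 degrees from upright, away from the fixed jaw. 1.22 = locked (end stop): it leans 35 degrees from upright towards the fixed jaw. The cam grips from about 0.3 and goes over centre at 1.12. The lever stays where it is left; pushed squarely near the knob it takes 2 to 3 N, up to 12 N while the cam grips.
- lever_knob (a point): Centre of the red ball knob (28 mm diameter) at the end of the lever, 90 mm from the pivot. The lever is a smooth round steel bar of 10 mm diameter; it swings in the upright plane along the vice's x axis, at vice y = +66 mm.
- lever_pivot (a point): The lever's pivot, 48 mm above the bench; moves with the jaw.
- housing: Dark grey cast bearing housing, lying flange down on the bed between the jaws: round flange 151 mm in diameter and 17 mm thick, narrower body above it to 61 mm, about 0.95 kg. Origin: centre of the flange's underside; z up.
- grease_pot: White grease pot with a red lid, 64 mm diameter, 62 mm high, a bystander. Origin: centre of its underside.
- caliper: Steel caliper lying flat, 60 x 200 x 8 mm, a bystander. Origin: centre of its underside.
- screwdriver_0: Screwdriver with a yellow handle lying flat, 185 mm long, a bystander. Origin: centre of its underside.

How it is judged:
On the way, in this order (a step that is already met when the one before it is completed fails the run):
1. the cam lever is swung back and the jaw is free (value of joint lever below 0.25 rad), for 0.2 s.
2. the jaw has pushed the housing home in the fixed vee jaw (horizontal distance between housing and seat below 0.004 m and value of joint jaw above 0.058 m), for 0.2 s.
At the end, for the whole second after the job is handed in: the housing stands flat on the bed within 4 mm of its seat in the fixed vee jaw, the sliding jaw is closed on it (travel over 0.058 m, so no gap over 3 mm) and the cam lever is swung over to its locked stop (over 1.10 rad); all at rest (all of step 2 and value of joint lever above 1.1 rad and z of housing in the frame of seat below 0.003 m and angle between housing's own z axis and vertical below 0.04 rad and linear speed of housing below 0.01 m/s and velocity of joint jaw below 0.003 m/s); the robot touches nothing.
It fails at once if the housing is tipped or lifted off the bed (angle between housing's own z axis and vertical above 0.15 rad or z of housing in the frame of seat above 0.02 m).
It fails at once if the grease pot, the caliper or the screwdriver is moved by more than 3 cm (distance of any of grease_pot, caliper, screwdriver_0 from where it was at the start of the episode above 0.03 m).
It also fails if it takes over 48 s, if anything falls off the work surface, if the arm or the gripper's body presses on something with over 40 N, if the wrist force passes 120 N, or if a joint passes its speed limit or range.

### The arm

A 7-joint arm with a two-finger parallel gripper is mounted at the origin on the work surface; the furniture and walls round the work are solid. World frame = base frame: x ahead of the robot, y to its left, z up, the work surface at z = 0. Lengths are in m, angles in rad, forces in N, time in s.
With the tool pointing down it reaches from about 0.425 to 1.025 m from the base axis. Payload 9.4 kg.
Tool frame: the origin (TCP) lies at the very end of the fingers, on their centre line; the grasp point (between the pads) lies 19 mm behind it; z points along the fingers, y is the line along which they close (so a half turn about z gives the same grasp; the last joint's range is limited). The gripper opens to 85 mm and grips with 20 to 120 N. Pads are 22 mm wide; open, the fingers measure 114 mm over their backs; the gripper's body (76 mm by 85 mm) begins 54 mm behind the grasp point. The pads swing forward as they close: fully open they stand 13 mm farther back than shut.
Start: joints at [1.211, 0.599, -0.003, 1.599, 0.002, 0.943, -0.08], TCP at [0.202, -0.696, 0.231] pointing down, gripper open.
Joint ranges: [-2.57, 2.57], [-0.35, 1.97], [-1.29, 1.29], [0.11, 2.56], [-1.05, 4.19], [0.11, 1.86], [-2.63, 2.63]. Speed limits (rad/s): [2.22, 2.22, 3.01, 3.01, 3.14, 3.14, 3.14].

### API

Orientations are given as a rotation vector (axis times angle).
In Python, from rig import env, effector, viewer, job, telemetry gives the robot as it stands. Calls block until the motion is done:
- env.move_pose(position, orientation): joint-space move of the TCP to a pose.
- env.move_l(position, rotation=None, speed=0.15, guard=None): straight line of the TCP; rotation=None keeps the orientation; speed is the mean speed in m/s. With guard (N) it stops when the force on the tool has changed by that much, and returns True; else False.
- env.move_j(angles): joint-space move.
- effector.gripper_to(opening, force=None): finger opening in m; force is the grip in N (None keeps the last); returns when the fingers have stopped.
- env.hold(seconds).
- env.inverse_kinematics(position, orientation): joint angles nearest the present ones, or None.
- viewer.grab_frame(name): name is "scene" or "top"; returns (picture, depth): 420x560x3 uint8, red, green, blue; 420x560 float32, m along the optical axis (not along the pixel's ray), 0 where there is no reading.
- viewer.get_calibration(name): a dict with "camera_matrix" (3x3 intrinsics, pixels), "world_from_camera" (4x4, takes a point from camera to world coordinates). Camera axes: x right, y up, looking along -z (the intrinsics and any distortion apply to the point x, -y, -z); pixel columns grow to the right and rows downward; lengths in m; the calibration is good to about 2 mm. A picture is of the moment at which its call begins. get_calibration takes no time and is no camera call.
A pose or a line that the arm cannot do raises env.PlanningError and nothing moves.
- job.job_done(): hands the job in; it is judged then, once.
Trained networks look in the newest picture that a camera, given by its name, has taken for a name from the list of things; names that differ only in an ending like _2 or _b are one class to them, and where a whole thing is asked for, a point or a joint stands for the part that bears it (a point fixed in the world has none). Each returns a list of dicts, best first, with "score" (0 to 1); they miss things now and then, are a little off and sometimes report something else, mostly with a low value. They report only what shows in the picture. A call takes as long as a camera call.
- viewer.spot_in(thing, camera): "location" ([x, y, z] in m, in world coordinates, good to about 4 mm: the middle of the surface that is visible of it).
Readings, each from a call of its own:
- telemetry.current_t(): time.
- telemetry.current_qpos(): joint angles.
- telemetry.current_joint_velocities(): joint speeds.
- telemetry.current_joint_torque(): joint torques, N m.
- telemetry.current_eef_pos(): TCP position.
- telemetry.current_orientation(): TCP orientation.
- telemetry.current_force(): force on the tool from outside, world axes, zero at the start.
- telemetry.current_moment(): the same for the moment, N m.
- telemetry.current_gripper_width(): finger opening in m.
- telemetry.current_grip_force(): force on a finger pad.
Only numpy, scipy, OpenCV 4.12 (cv2) and the standard library are available. Lean on these libraries where they do the work, as an engineer would, in place of code of your own. Each camera call takes 0.05 s, during which the arm holds its last target. There are 200 camera calls.

## Working session

There is one attempt and no reset: what is moved stays moved. The work goes in short steps, each a Python script; the robot and the scene stay as the last script left them, time stands still between calls to the robot, and variables do not carry over. Pictures are saved under pics/ and viewed, at most 10 in all, crops included, and the job is handed in when it is done.

```bash
ls; mkdir -p pics
python3 - <<'E'
from rig import env, effector, viewer, job, telemetry
import cv2, numpy as np
ims=[]
for c in ("scene","top"):
    p,d=viewer.grab_frame(c); cv2.imwrite(f"pics/{c}0.png",p[:,:,::-1]); np.savez(f"{c}0.npz",p=p,d=d)
    for t in ("lever_knob","lever_pivot","jaw_back","housing","vice","grease_pot","caliper","screwdriver_0"):
        r=viewer.spot_in(t,c)
        print(c,t,[(np.round(x["location"],3).tolist(),round(x["score"],2)) for x in r[:2]])
print(telemetry.current_t(),telemetry.current_orientation())
E
```

```text
pics
scene lever_knob [([0.439, -0.074, 0.095], 0.88)]
scene lever_pivot [([0.439, -0.07, 0.091], 0.98)]
scene jaw_back [([0.5, -0.098, 0.063], 0.63)]
scene housing [([0.508, 0.026, 0.036], 0.88)]
scene vice [([0.513, -0.11, 0.042], 0.9)]
scene grease_pot [([0.318, 0.24, 0.043], 0.96)]
scene caliper [([0.47, -0.323, 0.001], 0.73)]
scene screwdriver_0 []
top lever_knob [([0.434, -0.066, 0.129], 0.55)]
top lever_pivot [([0.432, -0.064, 0.124], 0.72)]
top jaw_back [([0.494, -0.078, 0.062], 0.85)]
top housing [([0.492, 0.042, 0.036], 0.63)]
top vice [([0.492, -0.053, 0.051], 0.59)]
top grease_pot [([0.311, 0.257, 0.063], 0.72)]
top caliper [([0.46, -0.323, 0.009], 0.65)]
top screwdriver_0 [([0.308, -0.241, 0.024], 0.64), ([0.497, -0.081, 0.063], 0.49)]
0.9 [-3.11019088e+00 -4.42756228e-01  1.07244661e-04]
```

View pics/scene0.png

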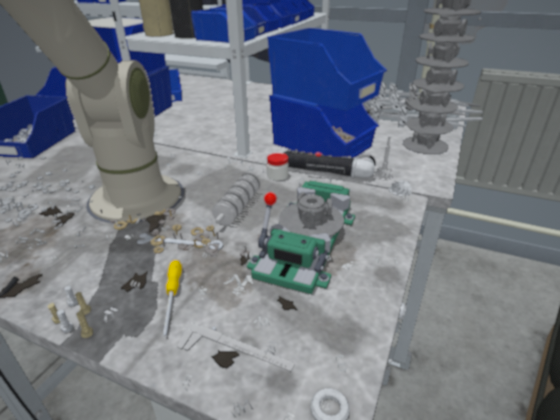

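View pics/top0.png

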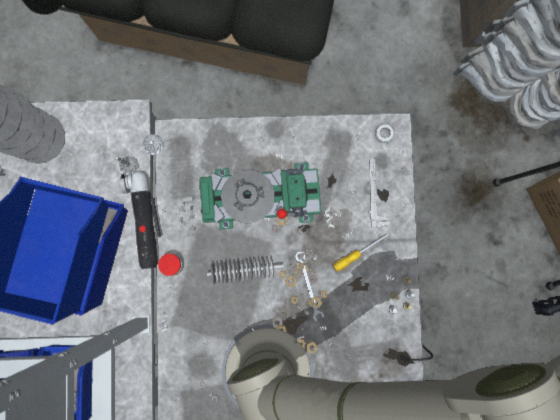

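The pictures agree. In the top view the sliding jaw is at (297,190), the housing at (247,195), the fixed jaw at (208,200) and the red knob at (282,213). So vice x runs along about world +y, and the lever is on the robot's side. Next I'll fit the vice pose.

```bash
cat > h.py <<'E'
import numpy as np, cv2
from rig import env, effector, viewer, job, telemetry
def cloud(c,p,d):
    K=viewer.get_calibration(c); M=np.array(K["camera_matrix"]); T=np.array(K["world_from_camera"])
    v,u=np.mgrid[:d.shape[0],:d.shape[1]]
    P=np.stack([(u-M[0,2])/M[0,0]*d,-(v-M[1,2])/M[1,1]*d,-d],-1)@T[:3,:3].T+T[:3,3]
    P[d<=0]=np.nan
    return P
def colour(p):
    hsv=cv2.cvtColor(p,cv2.COLOR_RGB2HSV).astype(int); h,s,v=hsv[...,0],hsv[...,1],hsv[...,2]
    return (abs(h-70)<20)&(s>90)&(v>30), ((h<8)|(h>172))&(s>150)
def box(P,lo,hi): return np.all((P>lo)&(P<hi),-1)
E
python3 - <<'E'
from h import *
print(viewer.get_calibration("top"))
for c in ("top","scene"):
    z=np.load(c+"0.npz"); p,d=z["p"],z["d"]; P=cloud(c,p,d); g,r=colour(p)
    R=P[r&box(P,[.38,-.15,.07],[.5,.0,.16])]; print(c,"knob",len(R),R.mean(0).round(4),R.min(0).round(4),R.max(0).round(4))
    G=P[g&box(P,[.38,-.3,.01],[.65,.3,.09])]
    for lo,hi in ((.015,.028),(.053,.08)):
        Q=G[(G[:,2]>lo)&(G[:,2]<hi)]
        for n,S in (("all",Q),("slide",Q[Q[:,1]<0.03]),("fixed",Q[Q[:,1]>0.08])):
            if len(S)<10: continue
            print(c,lo,n,len(S),cv2.minAreaRect(S[:,:2].astype(np.float32)),np.percentile(S,[2,50,98],axis=0).round(3).tolist())
p=cv2.imread("pics/top0.png")[140:245,180:340]; cv2.imwrite("pics/topc.png",cv2.resize(p,None,fx=5,fy=5,interpolation=cv2.INTER_CUBIC))
E
```

```text
{'camera_matrix': array([[534.10964001,   0.        , 280.6346399 ],
       [  0.        , 534.10964001, 211.26786213],
       [  0.        ,   0.        ,   1.        ]]), 'world_from_camera': array([[-0.0287431 ,  0.99630865, -0.08088826,  0.32535768],
       [-0.99947211, -0.02741956,  0.01742618, -0.0232867 ],
       [ 0.01514393,  0.08134644,  0.99657083,  1.53616979],
       [ 0.        ,  0.        ,  0.        ,  1.        ]])}
top knob 70 [ 0.4339 -0.0499  0.1343] [ 0.4237 -0.0621  0.1264] [ 0.4457 -0.038   0.1438]
top 0.015 all 313 ((0.49694785475730896, 0.005939558148384094), (0.16259059309959412, 0.33198782801628113), 3.276822090148926) [[0.426, -0.159, 0.015], [0.495, -0.052, 0.021], [0.551, 0.16, 0.027]]
top 0.015 slide 215 ((0.4958615005016327, -0.10949407517910004), (0.1444183737039566, 0.12976978719234467), 45.39982986450195) [[0.441, -0.159, 0.015], [0.498, -0.136, 0.021], [0.529, -0.035, 0.027]]
top 0.015 fixed 96 ((0.4860542416572571, 0.10535953938961029), (0.07760337740182877, 0.15580974519252777), 69.21755981445312) [[0.413, 0.092, 0.016], [0.48, 0.127, 0.021], 
[... 1200 characters left out ...]
9032259), 1.1868853569030762) [[0.553, 0.103, 0.018], [0.555, 0.116, 0.02], [0.557, 0.127, 0.021]]
scene 0.053 all 1208 ((0.49808111786842346, 0.019823670387268066), (0.11458703875541687, 0.2874802052974701), 2.996854543685913) [[0.446, -0.122, 0.054], [0.503, -0.092, 0.063], [0.55, 0.158, 0.07]]
scene 0.053 slide 898 ((0.5035281777381897, -0.09222225099802017), (0.11457615345716476, 0.06408273428678513), 2.030303716659546) [[0.451, -0.123, 0.055], [0.507, -0.104, 0.065], [0.552, -0.062, 0.07]]
scene 0.053 fixed 310 ((0.49113985896110535, 0.14805597066879272), (0.11406493932008743, 0.029719827696681023), 2.493748664855957) [[0.437, 0.135, 0.054], [0.492, 0.148, 0.058], [0.545, 0.161, 0.064]]
```

View pics/topc.png

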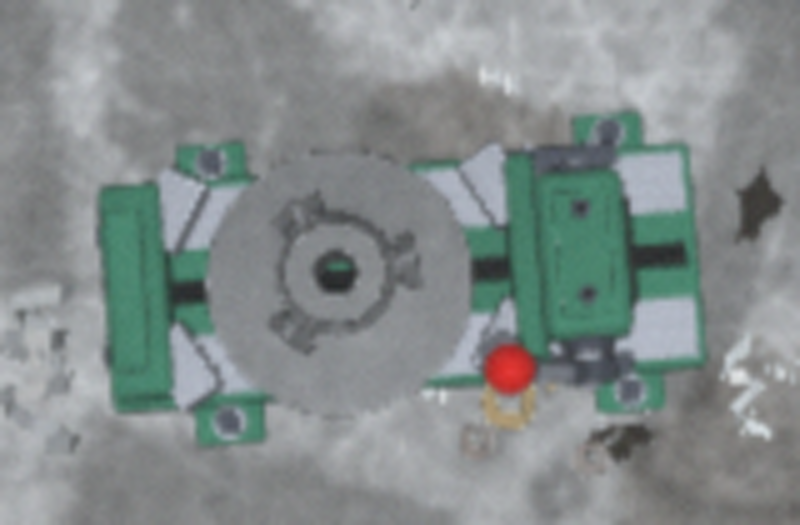

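Measured values:
- **Vice:** centre about (0.4975, 0.002), with its x axis 3.2° past world +y.
- **Knob:** centre about (0.434, -0.053, 0.122). The height matches the locked lean.
- **Pivot:** vice x about -0.103.

Next I'll check IK for the planned points, then swing the lever back.

```bash
cat >> h.py <<'E'
from scipy.spatial.transform import Rotation as Rt
C=np.array([.4975,.002,0]); a=np.radians(93.2); U=np.array([np.cos(a),np.sin(a),0]); V=np.array([-np.sin(a),np.cos(a),0]); Z=np.array([0,0,1.])
def w(x,y,z): return (C+x*U+y*V+z*Z)
def rot(s): return Rt.from_matrix(np.stack([s*U,np.cross(-Z,s*U),-Z],1)).as_rotvec()
def inv(p): q=np.asarray(p)-C; return np.round([q@U,q@V,q[2]],4)
def st(m=""): print(m,round(telemetry.current_t(),2),inv(telemetry.current_eef_pos()),np.round(telemetry.current_force(),1))
def knob(pv,th): return pv+.09*np.sin(th-.61), .048+.09*np.cos(th-.61)
E
python3 - <<'E'
from h import *
for s in (1,-1):
    for q in (w(-.01,.066,.2),w(-.01,.066,.115),w(-.13,.066,.115),w(-.165,-.008,.2),w(-.165,-.008,.038),w(-.06,-.008,.038),w(.0,.066,.115)):
        j=env.inverse_kinematics(q,rot(s)); print(s,None if j is None else np.round(j,2))
E
```

```text
1 [ 0.29  0.34 -0.5   2.25  0.28  0.61 -0.37]
1 [ 0.11  0.48 -0.29  2.34  0.38  0.36 -0.45]
1 [ 0.4   0.5  -0.32  2.29  0.39  0.41 -0.19]
1 [ 0.51  0.45 -0.43  2.04  0.28  0.71 -0.04]
1 [ 0.37  0.69 -0.24  2.15  0.46  0.35 -0.2 ]
1 [ 0.13  0.67 -0.19  2.22  0.42  0.29 -0.36]
1 [ 0.08  0.48 -0.29  2.35  0.38  0.36 -0.48]
-1 [-0.86  0.52  1.12  2.32 -0.74  0.73 -2.28]
-1 [-0.37  0.5   0.38  2.37 -0.54  0.35 -2.61]
-1 [-0.1   0.51  0.38  2.32 -0.51  0.38 -2.37]
-1 [-0.12  0.45  0.45  2.08 -0.31  0.68 -2.55]
-1 [-0.02  0.71  0.33  2.18 -0.66  0.35 -2.22]
-1 [-0.21  0.69  0.32  2.24 -0.72  0.31 -2.36]
-1 [ 0.62  0.7  -1.11  2.32  1.    0.75  1.98]
```

Run:
```python
from h import *
R=rot(1); pv=-.103
effector.gripper_to(0,60)
env.move_pose(w(-.010,.066,.22),R); st("above")
env.move_l(w(-.010,.066,.114),speed=.15); st("down")
hit=env.move_l(w(-.035,.066,.114),speed=.05,guard=3); st(f"touch {hit}")
x0=inv(telemetry.current_eef_pos())[0]
if hit:
    kx,_=knob(pv,1.22); off=x0-kx; print("off",off)
    for th in (.9,.6,.3,.05):
        x,z=knob(pv,th); b=env.move_l(w(x+off,.066,z-.008),speed=.06,guard=35); st(f"th {th} {b}")
        if b: break
for c in ("scene","top"):
    p,d=viewer.grab_frame(c); cv2.imwrite(f"pics/{c}1.png",p[:,:,::-1]); np.savez(f"{c}1.npz",p=p,d=d)
    P=cloud(c,p,d);g,r=colour(p);K=P[r&box(P,[.38,-.25,.07],[.5,.06,.17])]
    if len(K): print(c,len(K),inv(np.median(K,0)))
p=cv2.imread("pics/scene1.png")[150:330,170:410]; cv2.imwrite("pics/s1c.png",cv2.resize(p,None,fx=3,fy=3))
```

```text
above 4.22 [-0.0107  0.0658  0.2199] [-0.2  0.1 -0.9]
down 5.08 [-0.01    0.0658  0.1143] [-1.2  0.4  0.4]
touch True 5.46 [-0.0251  0.0657  0.1144] [-0.1  0.1 -0.7]
off 0.026341928590956677
th 0.9 False 6.1 [-0.0499  0.0657  0.1266] [0.1 6.2 1.9]
th 0.6 False 6.7 [-0.0778  0.0662  0.13  ] [-0.3 -0.1 -0.1]
th 0.3 False 7.3 [-0.1046  0.0663  0.1256] [0.9 0.7 0.1]
th 0.05 False 7.83 [-0.125   0.0662  0.116 ] [-0.4 -0.4  0.2]
scene 124 [-0.1606  0.063   0.1287]
```

View pics/s1c.png

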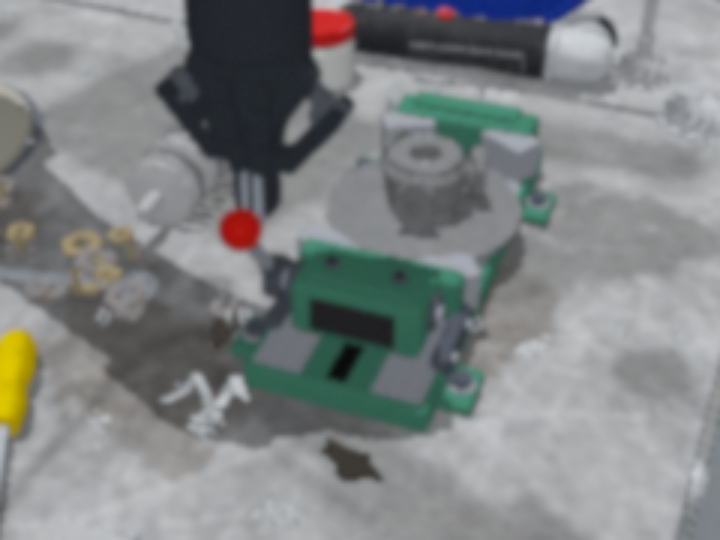

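The crop shows the knob (crop 240,230) leaning back and away from the fixed jaw, and the measured centre near vice x -0.153 gives a lever angle of about 0.05. Next I'll push the jaw.

Run:
```python
from h import *
R=rot(1)
p=inv(telemetry.current_eef_pos())
env.move_l(w(p[0]+.012,.066,.15),speed=.1)
env.move_l(w(-.11,.03,.22),speed=.2)
env.move_l(w(-.165,-.008,.20),rotation=R,speed=.2)
env.move_l(w(-.165,-.008,.038),speed=.12); st("behind")
hit=env.move_l(w(-.100,-.008,.038),speed=.04,guard=3); st(f"touch {hit}")
x=inv(telemetry.current_eef_pos())[0]
if hit:
    b=env.move_l(w(x+.045,-.008,.038),speed=.03,guard=25); st(f"a {b}")
    if not b:
        b=env.move_l(w(x+.075,-.008,.038),speed=.02,guard=20); st(f"b {b}")
    print("moved",inv(telemetry.current_eef_pos())[0]-x)
env.hold(.3); st()
for c in ("scene","top"):
    p,d=viewer.grab_frame(c); cv2.imwrite(f"pics/{c}2.png",p[:,:,::-1]); np.savez(f"{c}2.npz",p=p,d=d)
    print([inv(q["location"]) for q in viewer.spot_in("housing",c)[:1]])
p=cv2.imread("pics/scene2.png")[150:330,170:410]; cv2.imwrite("pics/s2c.png",cv2.resize(p,None,fx=3,fy=3))
```

```text
behind 10.97 [-0.1651 -0.0083  0.0386] [ 0.6 -0.7 -0.5]
touch True 11.79 [-0.1387 -0.0079  0.0378] [-0.5 -0.2 -0.4]
a True 13.07 [-0.103  -0.0075  0.0375] [ 1.2 -1.9  2.1]
moved 0.035699999999999996
 13.38 [-0.103  -0.0075  0.0374] [ 1.  -4.3  2.5]
[array([ 0.0593, -0.0426,  0.0359])]
[array([0.0544, 0.0032, 0.0375])]
```

View pics/s2c.png

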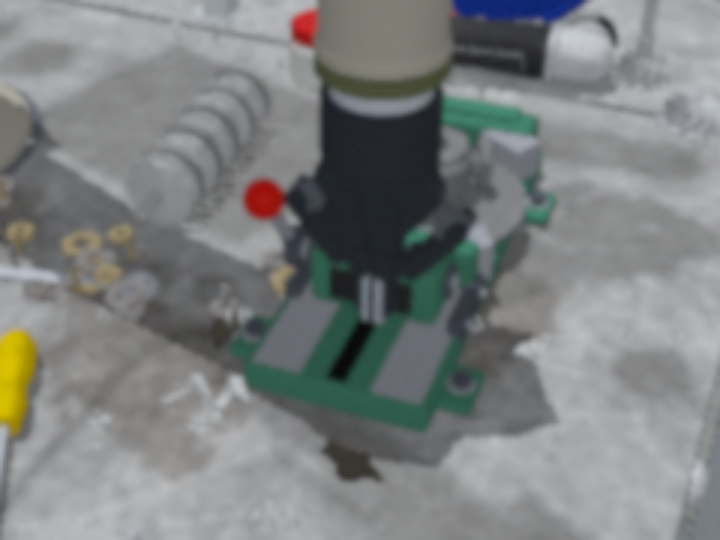

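The hand is at the pad, and the push stopped at 25 N after 36 mm of travel. I'll check from above whether the housing is home.

Run:
```python
from h import *
for i in (0,2):
    z=np.load(f"top{i}.npz"); p,d=z["p"],z["d"]; P=cloud("top",p,d)
    X=np.stack([(P-C)@U,(P-C)@V,P[...,2]],-1)
    g,r=colour(p); hsv=cv2.cvtColor(p,cv2.COLOR_RGB2HSV)
    m=box(X,[-.06,-.09,.030],[.17,.09,.046])&(hsv[...,1]<60)
    Q=X[m]; Q=Q[np.isfinite(Q[:,0])]
    print(i,len(Q),"edges in y",np.percentile(Q[:,1],[1,99]).round(4),"x",np.percentile(Q[:,0],[1,99]).round(4))
    # body top
    m=box(X,[-.06,-.05,.055],[.11,.05,.07])&(hsv[...,1]<60); Q=X[m]; Q=Q[(Q[:,0]>-.02)]
    print("body",len(Q),Q.mean(0).round(4),np.percentile(Q[:,:2],[2,98],axis=0).round(3).tolist())
    m=g&box(X,[-.2,-.08,.055],[.02,.08,.08]);Q=X[m];print("jawtop",len(Q),np.percentile(Q[:,0],[2,50,98]).round(4))
p=cv2.imread("pics/top2.png")[140:245,180:340]; cv2.imwrite("pics/t2c.png",cv2.resize(p,None,fx=5,fy=5,interpolation=cv2.INTER_CUBIC))
```

```text
0 1435 edges in y [-0.0683  0.0733] x [-0.0333  0.1212]
body 74 [0.0421 0.0008 0.066 ] [[0.0, -0.038], [0.077, 0.039]]
jawtop 682 [-0.1183 -0.0874 -0.0586]
2 1456 edges in y [-0.0703  0.0725] x [-0.0433  0.1285]
body 91 [ 0.0379 -0.0015  0.0635] [[-0.019, -0.045], [0.089, 0.046]]
jawtop 518 [-0.083  -0.0466 -0.0251]
```

View pics/t2c.png

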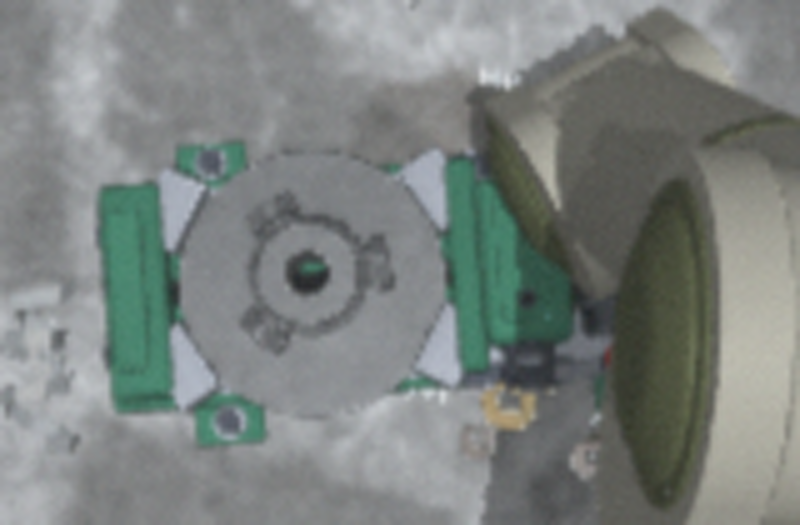

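From above, the flange touches both vee pairs. I'll do one confirming push, then back out and push the lever forward from behind.

Run:
```python
from h import *
R=rot(1)
x=inv(telemetry.current_eef_pos())[0]
b=env.move_l(w(x+.010,-.0075,.0375),speed=.02,guard=25); st(f"press {b}"); xe=inv(telemetry.current_eef_pos())[0]
env.hold(.3); st()
env.move_l(w(xe-.035,-.008,.038),speed=.1)
env.move_l(w(xe-.05,-.008,.20),speed=.15)
pv=-.103+.0357+(xe-x); kx,kz=knob(pv,.05); print("pivot",pv,"knob",kx,kz)
ps=kx-.026
env.move_l(w(ps-.03,.066,.20),rotation=R,speed=.15)
env.hold(.1)
for c in ("scene","top"):
    p,d=viewer.grab_frame(c); cv2.imwrite(f"pics/{c}3.png",p[:,:,::-1]); np.savez(f"{c}3.npz",p=p,d=d)
    P=cloud(c,p,d);g,r=colour(p);K=P[r&box(P,[.38,-.25,.07],[.5,.06,.17])]
    if len(K): print(c,len(K),inv(np.median(K,0)))
st()
for th in (.05,.6,1.22):
    xx,z=knob(pv,th); print(env.inverse_kinematics(w(xx-.026,.066,z-.008),R) is not None)
```

```text
press True 13.95 [-0.1031 -0.0074  0.0374] [ 0.5 -4.   3.3]
 14.25 [-0.1031 -0.0074  0.0374] [ 0.5 -2.1  2.6]
pivot -0.0674 knob -0.1152067578128795 0.12425295999120745
scene 120 [-0.124  0.063  0.128]
top 72 [-0.1128  0.068   0.1313]
 16.84 [-0.1708  0.065   0.2   ] [-0.6  0.3  0.7]
True
True
True
```

The jaw is home and won't move further, and the knob is where predicted. Now I'll lock the lever.

Run:
```python
from h import *
R=rot(1); pv=-.0674; kx,kz=knob(pv,.05)
env.move_l(w(kx-.046,.066,kz-.008),speed=.12)
hit=env.move_l(w(kx-.005,.066,kz-.008),speed=.04,guard=2.5); st(f"touch {hit}")
off=inv(telemetry.current_eef_pos())[0]-kx; print("off",off)
if hit:
    off=-.026
    for th in (.3,.6,.9,1.1,1.25,1.35):
        x,z=knob(pv,th); b=env.move_l(w(x+off,.066,z-.008),speed=.05,guard=38 if th<1.2 else 20); st(f"th {th} {b}")
        if b: break
p=inv(telemetry.current_eef_pos())
env.move_l(w(p[0]-.025,.066,p[2]+.01),speed=.1); env.move_l(w(p[0]-.05,.066,.24),speed=.15)
env.hold(.2)
for c in ("scene","top"):
    p,d=viewer.grab_frame(c); cv2.imwrite(f"pics/{c}4.png",p[:,:,::-1]); np.savez(f"{c}4.npz",p=p,d=d)
    P=cloud(c,p,d);g,r=colour(p);K=P[r&box(P,[.38,-.25,.07],[.5,.06,.17])]
    if len(K): print(c,len(K),inv(np.median(K,0)))
st(); print("expect",knob(pv,1.22))
a=cv2.imread("pics/scene4.png")[150:330,200:400]; b=cv2.imread("pics/top4.png")[120:300,170:370]
cv2.imwrite("pics/c4.png",cv2.resize(np.hstack([a,b]),None,fx=2,fy=2))
```

```text
touch True 18.34 [-0.137   0.0661  0.1162] [-0.3 -0.2 -0.6]
off -0.021793242187120504
th 0.3 False 18.88 [-0.1207  0.0659  0.1257] [ 0.4 -1.5  0.6]
th 0.6 False 19.57 [-0.0941  0.0661  0.13  ] [-0.7 -3.2  1.4]
th 0.9 False 20.27 [-0.0679  0.0663  0.1262] [-0.5 -5.8  2.6]
th 1.1 False 20.77 [-0.0515  0.0664  0.1192] [ 0.2 -7.1  0.5]
th 1.25 False 21.19 [-0.0401  0.0665  0.1119] [ 0.9 -6.5 -1. ]
th 1.35 True 21.44 [-0.0359  0.0667  0.1066] [ 0.5 -5.2  5.3]
scene 98 [-0.0214  0.0632  0.1275]
top 67 [-0.0102  0.0657  0.1312]
 23.16 [-0.0857  0.0662  0.2395] [ 0.7 -0.1 -0.1]
expect (np.float64(-0.015841928590956685), np.float64(0.12176832160609315))
```

View pics/c4.png

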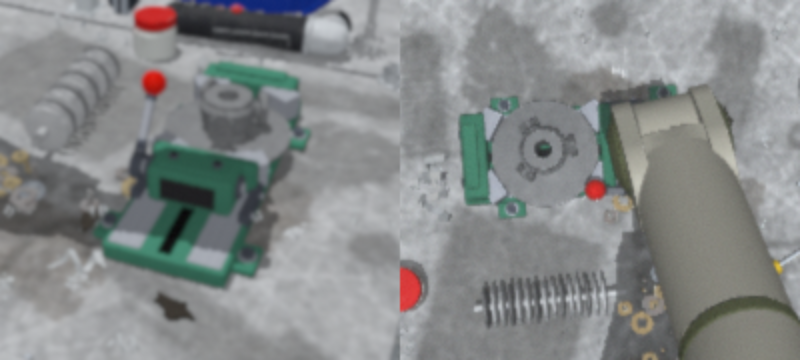

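The left crop shows the knob (153,82) leaning towards the fixed jaw. It moved as far as the jaw did, within 3 mm, so the lever is back at its locked stop, where the push met a hard end. The housing sits between the vees, and the robot is clear.

```bash
python3 -c "
from rig import job; print(job.job_done())"
```

```text
the job is handed in; nothing more can be done
None
```

I freed the jaw, slid it up until it had pushed the housing home in the fixed vee, and locked the lever at its forward stop; the job was handed in after about 23 s with the arm clear, and no verdict was returned.

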